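# Load a porcelain boat into the bench furnace with the boat pusher

### The job

Set the white porcelain boat down gently in the open trough in front of the bench furnace, lengthwise. Then take the boat pusher and, with its tip, slide the boat along the channel and through the draught flap until it comes up against the spring-loaded thermocouple hidden inside, and hold it pressed there for a moment with about 8 N; porcelain chips, so never push with 15 N or more. Draw the pusher out slowly, lay it back in its V rest as it lay, and leave the other things on the bench alone.

Things in the scene. Friction and masses are not known exactly. Their poses are not given: they have to be found in the camera images.
- furnace: White bench furnace, fixed. +x is level, the direction in which boats are pushed in; z up; origin on the bench under the middle of the mouth. Housing x 0 to 160, y -65 to 65, z 0 to 150 mm. A level channel runs along x at y = 0, floor 55 mm above the bench: an open trough (x -75 to 0 mm), then through the mouth a closed tunnel 21 mm wide, 28 mm high (22 mm in the mouth). Yellow plug at the rear.
- trough (a point): Middle of the floor of the open steel trough, 40 mm in front of the mouth; axes as the furnace's. Trough: 75 mm long, open at its outer end, 21 mm wide inside, 31 mm over its lips, which flare outward and rise 7 mm above the floor. A boat centred here lies wholly in the open trough.
- mouth (a point): Middle of the channel floor in the mouth plane, 55 mm above the bench; axes as the furnace's. Inside, 9 mm above the floor, the spring-loaded thermocouple tip faces the mouth, clamped unseen and unmeasured somewhere 85 to 120 mm behind it. It yields from about 1 N, 1 mm more per 1.8 N, up to 8 mm (15 N), then is hard; let go, it slowly pushes the boat back as far.
- boat: White porcelain combustion boat, an empty open-topped trough 60 mm long (its x axis), 16 mm wide (y), 16 mm high, both ends alike, about 45 g. Origin at the centre of its underside; z up. It stands on the bench. Grasp it across its width, by its upper half when it goes into the trough.
- pusher: Boat pusher, 273 mm long, 110 g, balanced at the handle. Origin at the centre of the square wooden handle (60 x 16 x 16 mm), on the rod's axis; x points to the tip. Brass collar (23 mm across) at x 30 to 35 mm, then a 10 mm steel rod to a flat brass tip 12 mm across ending at x = 182 mm. Behind: a tail 10 mm thick (x -30 to -76 mm) and a 19 mm ball. It starts level in its rest.
- rest: Dark wooden rest of the pusher, fixed; origin on the bench under the handle's middle, x along the rod to the tip, z up. Base plate 6 mm high, two posts with V notches at x = -52.5 mm (for the tail) and +80 mm (for the rod), 7 mm thick along x, tops 36 mm high, about 25 mm wide. A pusher lying in it has its axis 30 mm above the bench over the rest's y = 0.
- flap (a joint): Draught flap hanging in the mouth on a weak spring: angle in rad, 0 shut, positive swung inward; it swings both ways and drags with about 1 N on what passes it.
- beaker: Glass beaker 70 mm across, 81 mm high, the nearer of two; bystander, origin at the centre of its underside.
- dropper: Amber dropper bottle, 33 mm across, 102 mm high, the nearer of two; bystander, origin at the centre of its underside.
- brush: Flat brush with wooden handle, 178 mm long, 33 mm wide, 10 mm high, lying on the bench; bystander.
- petri: Closed petri dish lying on the bench, 94 mm across, 16 mm high, bystander, origin at the centre of its underside.
- collar (a point): Middle of the pusher's brass collar, on its axis, 32.5 mm from the pusher's origin towards the tip.
There are look-alikes about, which are no part of the job. Of the things like the boat, leave any that is pink; of the rest the smaller one is meant.

How it is judged (in metres and radians):
On the way, in this order (a step that is already met when the one before it is completed fails the run):
1. the boat stands in the open trough, lengthwise, let go and at rest (x of boat in the frame of mouth between -0.055 and -0.015 m and y of boat in the frame of mouth between -0.005 and 0.005 m and z of boat in the frame of mouth between -0.003 and 0.003 m and angle between the x axis of boat and the x axis of furnace, either way round below 0.12 rad and angle between boat's own z axis and vertical below 0.1 rad and contact force between the fingers and boat below 0.05 N and linear speed of boat below 0.02 m/s), for 0.2 s.
2. the boat, wholly in the tunnel, is held pressed against the thermocouple by the pusher with more than 5 N (x of boat in the frame of mouth above 0.048 m and contact force between pusher and boat above 5 N and contact force between furnace and boat above 4 N and linear speed of boat below 0.02 m/s), for 0.2 s.
At the end, for the whole second after the job is handed in: Boat upright in the tunnel, its middle at least 48 mm behind the mouth; flap shut within 0.2 rad; pusher at rest in both V notches of its rest, tip the same way as at the start: within 6 mm of the rest's line, 5 mm in height, 0.08 rad, 30 mm along it (x of boat in the frame of mouth above 0.048 m and z of boat in the frame of mouth below 0.004 m and angle between boat's own z axis and vertical below 0.1 rad and value of joint flap between -0.2 and 0.2 rad and x of pusher in the frame of rest between -0.03 and 0.03 m and y of pusher in the frame of rest between -0.006 and 0.006 m and z of pusher in the frame of rest between 0.025 and 0.035 m and x of collar in the frame of rest above 0 m and angle between the x axis of pusher and the x axis of rest, either way round below 0.08 rad and linear speed of each of pusher, boat below 0.02 m/s); the robot touches nothing.
It fails at once if the pusher presses on the boat with 15 N or more (contact force between pusher and boat above 15 N).
It fails at once if the boat is dropped or flung (faster than 0.5 m/s while not held) (linear speed of boat above 0.5 m/s and contact force between the fingers and boat below 0.05 N).
It fails at once if a bystander is moved by more than 20 mm (distance of any of petri, beaker, dropper, brush from where it was at the start of the episode above 0.02 m).
It also fails if it takes over 72 s, if anything falls off the work surface, if the arm or the gripper's body presses on something with over 40 N, if the wrist force passes 120 N, or if a joint passes its speed limit or range.

### The arm

A 6-joint arm with a two-finger parallel gripper is mounted at the origin on a cart in front of the work surface, level with it; the furniture and walls round the work are solid. World frame = base frame: x ahead of the robot, y to its left, z up, the work surface at z = 0. Lengths are in mm, angles in rad, forces in N, time in s.
With the tool pointing down it reaches from about 350 to 975 mm from the base axis. Payload 7.1 kg.
Tool frame: the origin (TCP) lies midway between the tips of the shut fingers; the grasp point (between the pads) lies 19 mm behind it (ctrl.grip_point_offset is the distance from the TCP to the grasp point, in mm); z points along the fingers, y is the line along which they close (so a half turn about z gives the same grasp; the last joint's range is limited). The gripper opens to 88 mm and grips with 3 to 60 N. Pads are 20 mm wide; open, the fingers measure 115 mm over their backs; the gripper's body (75 mm by 178 mm) begins 61 mm behind the grasp point.
Start: joints at [-1.232, 0.423, 1.63, -0, 1.089, -0.019], TCP at [218.901, -585.395, 222.675] pointing down, gripper open.
Joint ranges: [-3, 3], [-0.9, 2.11], [0.09, 2.58], [-1.31, 4.45], [0.11, 2.69], [-2.54, 2.54]. Speed limits (rad/s): [2.39, 2.39, 3.01, 3.14, 3.14, 3.14].

### API

Orientations are given as a rotation vector (axis times angle).
In Python, from workcell import get_obs, optics, close_job, spotter, ctrl gives the robot as it stands. The module is installed in compiled form; this text tells all that it offers.
- The arm moves only by the tool move_arm, never from a script. Its argument "rows" is a list of rows, each a list of 5 numbers: the shift along the tool's x, y, z in cm, then the turn about the tool's z in degrees, then the opening in per cent of the stroke, from 0 (shut) to 100 (fully open). A call has 1 to 10 rows; each row shifts and turns the commanded pose from where the row before left it, along the tool's axes as they then stand; what a row does not reach is not made up. A row lasts 1/8 s, in which the tool goes at most 62.5 mm and 10.7 degrees, less where a joint would pass 70% of its speed; a pose out of reach is approached as far as the arm can. A call with a gripper value outside its range is refused whole. The fingers move at their own pace and stop on an object; the grip force is fixed at half the most. Time passes only in rows, so rows that do not move let the fingers close. It gives the time, the measured TCP pose, the force, the opening and the grip force at its end, in the units of the state.
- get_obs(): the state, without advancing time (a new reading comes with each control period).
- optics.get_image(name): name is "scene" or "top" or "wrist"; returns the picture (420x560x3 uint8, blue, green, red); there is no depth.
- optics.calibration(name): a dict with "camera_matrix" (3x3 intrinsics, pixels), "distortion" ([k1, k2, p1, p2, k3] as OpenCV has them; the pictures are not rectified), "xyz" and "orientation" of the camera in the world. Camera axes: x right, y down, z forward; pixel columns grow to the right and rows downward; lengths in mm; the calibration is good to about 2 mm. A picture is of the moment at which its call begins: read the wrist's pose just before it. calibration takes no time and is no camera call; for the wrist camera it gives the pose at the moment of the call.
- close_job(): hands the job in; it is judged then, once.
Trained networks look in the newest picture that a camera, given by its name, has taken for a name from the list of things; names that differ only in an ending like _2 or _b are one class to them, and where a whole thing is asked for, a point or a joint stands for the part that bears it (a point fixed in the world has none). Each returns a list of dicts, best first, with "conf" (0 to 1); they miss things now and then, are a little off and sometimes report something else, mostly with a low value. They report only what shows in the picture. A call takes as long as a camera call. They do not tell look-alikes from the thing itself.
- spotter.find_in(camera, label): "point" ([column, row] in pixels, amid what is visible of it).
- spotter.regions_of(camera, label): "region" (420x560 bool, what is visible of it) and "point" ([column, row] in pixels, amid what is visible of it).
The state is a dict: "t": time; "qpos": joint angles; "qvel": joint speeds; "joint_torque": joint torques, N m; "ee_pos": TCP position; "orientation": TCP orientation; "ft_force": force on the tool from outside, world axes, zero at the start; "moment": the same for the moment, N m; "width": finger opening in mm; "grasp_force": force on a finger pad.
Only numpy, scipy, OpenCV 4.12 (cv2) and the standard library are available. Lean on these libraries where they do the work, as an engineer would, in place of code of your own. Each camera call takes 0.05 s, during which the arm holds its last target. There are 200 camera calls.

## Working session

There is one attempt and no reset: what is moved stays moved. The work goes in short steps, Python scripts to look and compute and a tool call to move; the robot and the scene stay as the last step left them, time stands still between calls to the robot, and variables do not carry over. Pictures are saved under pics/ and viewed, at most 10 in all, crops included, and the job is handed in when it is done.

Besides the shell and the picture viewer there is one more tool, called after "Request:" as name(argument=value, ...), one argument or row to a line, values as JSON. move_arm: Moves the arm, as the interface text tells. Its arguments: {"type":"object","properties":{"rows":{"type":"array","items":{"type":"array","items":{"type":"number"}}}},"required":["rows"]}

```bash
mkdir -p pics; cat > h.py <<'E'
import numpy as np, cv2
from workcell import get_obs, optics, close_job, spotter, ctrl
from scipy.spatial.transform import Rotation as R
def cam(n):
    c=optics.calibration(n); K=np.array(c['camera_matrix'],float); d=np.array(c['distortion'],float)
    return K,d,np.array(c['xyz'],float),R.from_rotvec(c['orientation']).as_matrix()
def ray(n,px,C=None):
    K,d,p,M=C or cam(n)
    u=cv2.undistortPoints(np.array(px,float).reshape(-1,1,2),K,d).reshape(-1,2)
    return p,(M@np.c_[u,np.ones(len(u))].T).T
def onz(n,px,z,C=None):
    p,v=ray(n,px,C); return p+v*((z-p[2])/v[:,2])[:,None]
def proj(n,X,C=None):
    K,d,p,M=C or cam(n)
    return cv2.projectPoints(np.array(X,float).reshape(-1,3),cv2.Rodrigues(M.T)[0],-M.T@p,K,d)[0].reshape(-1,2)
E
python3 - <<'E'
from h import *
o=get_obs(); print({k:np.round(v,3) for k,v in o.items()}, ctrl.grip_point_offset)
for n in ['scene','top']:
    im=optics.get_image(n); cv2.imwrite(f'pics/{n}0.png',im); print(n,optics.calibration(n))
    for l in ['boat','pusher','rest','furnace','flap','beaker','dropper','brush','petri']:
        print(l,[(np.round(f['point']),round(f['conf'],2)) for f in spotter.find_in(n,l)])
E
```

```text
{'t': np.float64(0.0), 'qpos': array([-1.232,  0.424,  1.631,  0.   ,  1.089, -0.019]), 'qvel': array([-0.002,  0.   ,  0.001, -0.001, -0.002,  0.001]), 'joint_torque': array([ 1.0000e-03, -5.4461e+01, -2.7367e+01,  6.4000e-02,  2.3000e-02,
       -0.0000e+00]), 'ee_pos': array([ 218.727, -584.902,  221.925]), 'orientation': array([-3.09 , -0.559,  0.   ]), 'ft_force': array([0.262, 0.366, 0.624]), 'moment': array([-0.022,  0.009, -0.008]), 'grasp_force': np.float64(0.0), 'width': np.float64(87.814)} 18.700000000000003
scene {'camera_matrix': array([[406.12121677,   0.        , 280.3590808 ],
       [  0.        , 406.12121677, 201.77763448],
       [  0.        ,   0.        ,   1.        ]]), 'distortion': array([-0.11853522,  0.        ,  0.        ,  0.        ,  0.        ]), 'xyz': array([205.29042046, 592.33734317, 530.65636261]), 'orientation': array([-0.6433036 ,  2.45495194, -1.36120353])}
boat [(array([357., 219.]), 0.77), (array([359., 247.]), 0.61), (array([394., 204.]), 0.54)]
pusher [(array([270., 196.]), 0.57)]
rest [(array([275., 205.]), 0.57), (array([348., 142.]), 
[... 357 characters left out ...]
74352, 221.93635323],
       [  0.        ,   0.        ,   1.        ]]), 'distortion': array([-0.10989441,  0.        ,  0.        ,  0.        ,  0.        ]), 'xyz': array([ 349.62788067,  -95.74542994, 1199.59147642]), 'orientation': array([-2.17906744,  2.02697222, -0.21405728])}
boat [(array([258., 315.]), 0.76), (array([346., 328.]), 0.58), (array([305., 305.]), 0.49)]
pusher [(array([290., 198.]), 0.9)]
rest [(array([289., 211.]), 0.57), (array([157., 200.]), 0.29)]
furnace [(array([420., 239.]), 0.62)]
flap []
beaker [(array([195., 148.]), 0.73)]
dropper [(array([338., 175.]), 0.7)]
brush [(array([199., 280.]), 0.95)]
petri [(array([156., 202.]), 0.61), (array([199., 279.]), 0.17)]
```

View pics/top0.png

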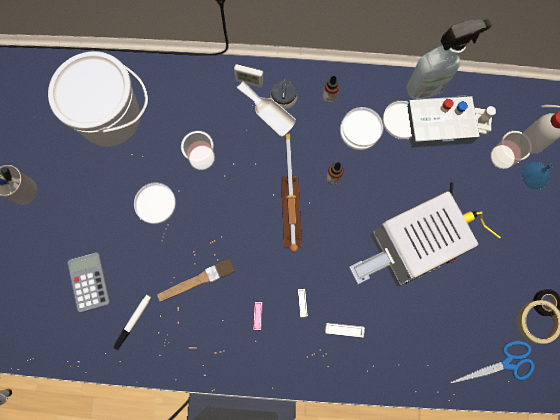

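View pics/scene0.png

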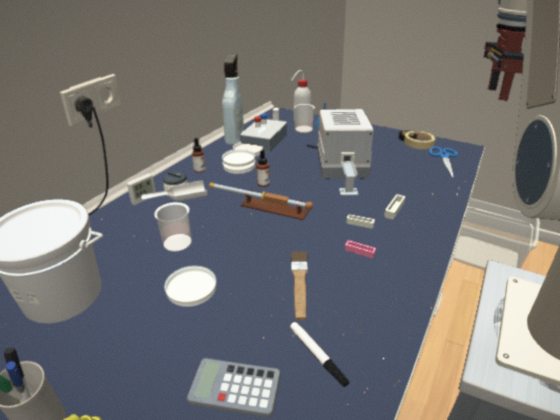

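Candidates for the boat in the top image are pink (258,315), small white (303,303) and longer white (346,330). I choose the small white one at (303,303), to be checked in a crop. The furnace is at (430,240) with its trough at (370,266), and the pusher in its rest at (291,210) has its tip up at (288,137).

```bash
python3 - <<'E'
from h import *
im=cv2.imread('pics/top0.png')
cv2.imwrite('pics/crop1.png',cv2.resize(im[255:345,230:410],None,fx=4,fy=4,interpolation=cv2.INTER_CUBIC)[:, :])
optics.get_image('top')
C=cam('top')
def rect(m):
    c=cv2.minAreaRect(cv2.findContours(m.astype(np.uint8),cv2.RETR_EXTERNAL,cv2.CHAIN_APPROX_NONE)[0][0]); return c
for l,z in [('boat',14),('pusher',30),('rest',30),('furnace',150),('trough',55),('flap',70),('collar',30)]:
    try: rs=spotter.regions_of('top',l)
    except Exception as e: print(l,e); continue
    for r in rs:
        m=r['region']; 
        ys,xs=np.nonzero(m); P=onz('top',np.c_[xs,ys],z,C)[:,:2]; c=cv2.minAreaRect(P.astype(np.float32))
        print(l,round(r['conf'],2),np.round(r['point']),m.sum(),'mean',P.mean(0).round(1),'box',np.round(cv2.boxPoints(c),1).tolist())
o=get_obs(); print(R.from_rotvec(o['orientation']).as_matrix().round(3)); c=cam('wrist'); print(c[0],c[2]-o['ee_pos'],c[3].round(3))
E
```

```text
boat 0.83 [346. 329.] 392 mean [ 378.1 -243.6] box [[365.1000061035156, -284.1000061035156], [387.29998779296875, -285.1000061035156], [390.8999938964844, -202.60000610351562], [368.70001220703125, -201.60000610351562]]
boat 0.64 [258. 313.] 209 mean [395.8 -53.6] box [[366.29998779296875, -46.29999923706055], [366.79998779296875, -62.599998474121094], [425.3999938964844, -61.0], [425.0, -44.70000076293945]]
boat 0.54 [304. 303.] 189 mean [ 432.2 -148.7] box [[400.70001220703125, -144.10000610351562], [402.6000061035156, -159.89999389648438], [461.20001220703125, -152.89999389648438], [459.3999938964844, -137.1999969482422]]
pusher 0.7 [292. 201.] 690 mean [ 661.1 -108.3] box [[539.0999755859375, -110.80000305175781], [541.2000122070312, -132.60000610351562], [812.4000244140625, -107.0999984741211], [810.2999877929688, -85.19999694824219]]
rest 0.63 [288. 212.] 876 mean [ 628.6 -110.2] box [[547.9000244140625, -98.5], [552.9000244140625, -141.39999389648438], [712.2999877929688, -122.9000015258789], [707.2999877929688, -79.9000015258789]]
furnace 0.86 [419. 240.] 6665 mean [ 560.3 -3
[... 567 characters left out ...]
 mean [ 660.6 -108.4] box [[539.0999755859375, -113.0], [541.0, -130.6999969482422], [809.5999755859375, -102.0999984741211], [807.7000122070312, -84.4000015258789]]
collar 0.16 [338. 177.] 286 mean [ 722.8 -203.2] box [[692.5999755859375, -213.10000610351562], [744.9000244140625, -226.8000030517578], [753.4000244140625, -194.39999389648438], [701.2000122070312, -180.60000610351562]]
[[ 0.937  0.35   0.   ]
 [ 0.35  -0.937  0.   ]
 [ 0.    -0.    -1.   ]]
[[305.80907125   0.         284.93429943]
 [  0.         305.80907125 210.82977607]
 [  0.           0.           1.        ]] [ 76.02906704  28.66053271 162.0523462 ] [[ 0.351 -0.895 -0.275]
 [-0.936 -0.335 -0.103]
 [ 0.     0.293 -0.956]]
```

View pics/crop1.png

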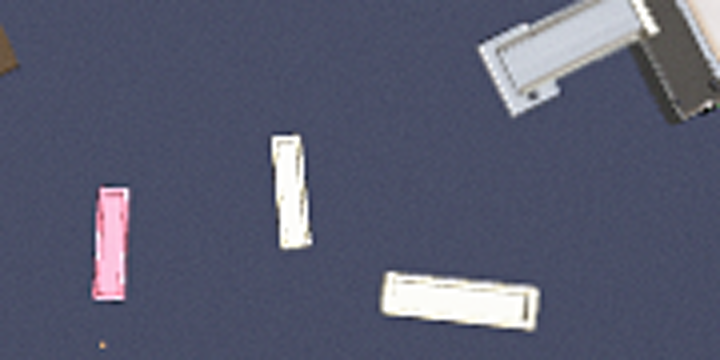

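The crop shows the choice clearly: the small white boat is at (303,303), the pink one is to its left and the longer white one to its right. The trough opens toward the lower left.

```bash
cat >> h.py <<'E'
def tool():
    o=get_obs(); M=R.from_rotvec(o['orientation']).as_matrix(); return np.array(o['ee_pos']),M,np.degrees(np.arctan2(M[1,0],M[0,0]))
def plan(x,y,z,yaw):
    "turn (deg about tool z) first, then shift cm in the turned axes"
    p,M,w=tool(); t=(w-yaw+180)%360-180
    M2=M@R.from_euler('z',t,degrees=True).as_matrix()
    return 'pos',p.round(1),'yaw',round(w,2),'turn',round(t,2),'shift cm',(M2.T@(np.array([x,y,z])-p)/10).round(2)
E
python3 - <<'E'
from h import *
print(plan(431,-148.5,150,6.8))
E
```

```text
('pos', array([ 218.9, -585.4,  222.7]), 'yaw', np.float64(20.5), 'turn', np.float64(13.7), 'shift cm', array([ 26.23, -40.87,   7.27]))
```

Request:
move_arm(
  rows=[
    [0,0,0,7,100],
    [0,0,0,6.7,100],
    [2.6,-4.1,0,0,100],
    [2.6,-4.1,0,0,100],
    [2.6,-4.1,0,0,100],
    [2.6,-4.1,0.5,0,100],
    [2.6,-4.1,1,0,100],
    [2.6,-4.1,1,0,100],
    [2.6,-4.1,1,0,100],
    [2.6,-4.1,1,0,100],
  ],
)

```text
t: 2.65
ee_pos: [387.3, -233.8, 177.7]
orientation: [3.136, 0.186, 0.001]
ft_force: [-0.1, -0.1, 0.2]
width: 88.0
grasp_force: 0.0
```

Request:
move_arm(
  rows=[
    [2.6,-4.1,1,0,60],
    [2.6,-4.1,1,0,60],
    [0,0,0.5,0,60],
    [0,0,0,0,60],
    [0,0,0,0,60],
  ],
)

```text
t: 3.28
ee_pos: [428.3, -148.5, 152.9]
orientation: [3.136, 0.184, 0.0]
ft_force: [0.3, -0.6, -0.4]
width: 52.6
grasp_force: 0.0
```

```bash
cat > w.py <<'E'
from h import *
import sys
def look(name,specs):
    C=cam('wrist'); im=optics.get_image('wrist'); cv2.imwrite(f'pics/{name}.png',im)
    for l,z in specs:
        for r in spotter.regions_of('wrist',l):
            ys,xs=np.nonzero(r['region']); P=onz('wrist',np.c_[xs,ys],z,C)[:,:2]; c=cv2.minAreaRect(P.astype(np.float32))
            b=cv2.boxPoints(c); e=b[1]-b[0]; f=b[2]-b[1]; L=e if np.hypot(*e)>np.hypot(*f) else f
            print(l,round(r['conf'],2),np.round(r['point']),len(xs),'mean',P.mean(0).round(1),'ctr',np.round(c[0],1),'size',np.round(c[1],1),'yaw',round((np.degrees(np.arctan2(L[1],L[0]))+90)%180-90,2))
    return C,im
E
python3 - <<'E'
from w import *
print(plan(431,-148.5,150,6.8)); look('w1',[('boat',14),('furnace',55),('pusher',30)])
E
```

```text
('pos', array([ 428.3, -148.5,  152.9]), 'yaw', np.float64(6.72), 'turn', np.float64(-0.08), 'shift cm', array([0.27, 0.03, 0.29]))
boat 0.78 [193. 220.] 1012 mean [398.4 -54.9] ctr [396.9 -55. ] size [63.  18.4] yaw 1.19
boat 0.74 [284. 197.] 946 mean [ 432.1 -148.6] ctr [ 431.4 -148.9] size [61.9 16.7] yaw 8.87
boat 0.63 [375. 253.] 1609 mean [ 379.6 -250.5] ctr [ 378.3 -243.7] size [89.4 30.2] yaw 87.23
boat 0.53 [530. 107.] 194 mean [ 543.9 -362.8] ctr [ 543.8 -362.8] size [21.   7.8] yaw 29.06
furnace 0.6 [515. 113.] 16138 mean [ 539.3 -310.5] ctr [ 524.1 -293.9] size [140.6 124.5] yaw 21.92
pusher 0.61 [271.  44.] 1110 mean [ 565.4 -118.9] ctr [ 566.9 -118.8] size [57.9 17.9] yaw 6.46
```

View pics/w1.png

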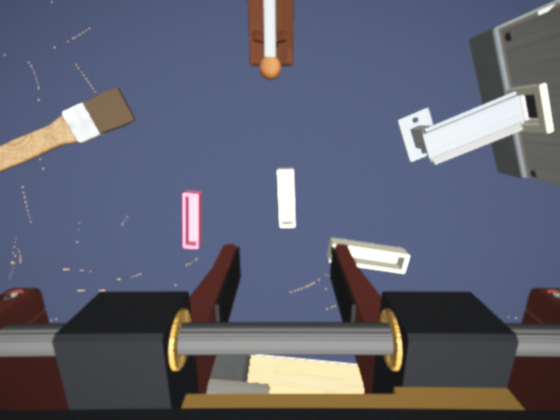

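The wrist view shows the boat at (286,197) between the fingers, the trough at about (475,130), and the pusher's ball at (270,67). I descend on the boat now.

Request:
move_arm(
  rows=[
    [0.32,0.0,4,-1,40],
    [0,0,4,0,40],
    [0,0,3,0,40],
    [0,0,2,0,40],
    [0,0,1.4,0,40],
    [0,0,0,0,40],
    [0,0,0,0,40],
  ],
)

```text
t: 4.35
ee_pos: [432.1, -147.4, 9.2]
orientation: [3.134, 0.213, 0.001]
ft_force: [-0.2, -1.0, 0.3]
width: 34.9
grasp_force: 0.0
```

```bash
python3 - <<'E'
from w import *
print(plan(431.5,-148.7,9,7.7)); look('w2',[('boat',15)])
E
```

```text
('pos', array([ 432.1, -147.4,    9.2]), 'yaw', np.float64(7.79), 'turn', np.float64(0.09), 'shift cm', array([-0.08,  0.12,  0.02]))
boat 0.97 [483. 377.] 872 mean [ 374.9 -281.8] ctr [ 374.3 -282.6] size [30.6 16.8] yaw 8.98
boat 0.82 [119. 274.] 2065 mean [413.5 -55.1] ctr [408.5 -56.3] size [46.6 22.9] yaw 2.17
boat 0.8 [286. 266.] 2794 mean [ 434.  -148.2] ctr [ 432.2 -148.3] size [64.3 15.8] yaw 8.67
```

View pics/w2.png

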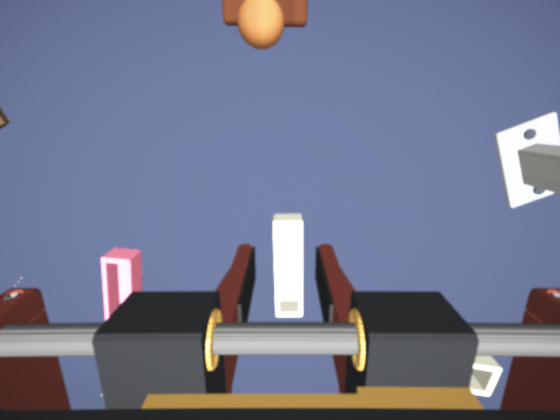

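The boat at (288,265) is centred between the fingers and aligned with them. I close and lift.

Request:
move_arm(
  rows=[
    [0,0.05,0,0,20],
    [0,0,0,0,10],
    [0,0,0,0,10],
    [0,0,0,0,10],
    [0,0,-1,0,10],
    [0,0,-3,0,10],
    [0,0,-4,0,10],
    [0,0,-4,0,10],
    [0,0,0,0,10],
    [0,0,0,0,10],
  ],
)

```text
t: 5.7
ee_pos: [431.3, -147.4, 128.5]
orientation: [-3.134, -0.214, 0.0]
ft_force: [-0.7, 0.1, -0.4]
width: 15.6
grasp_force: 30.0
```

```bash
python3 - <<'E'
from w import *
print(plan(450,-240,130,-58))
E
```

```text
('pos', array([ 431.3, -147.4,  128.5]), 'yaw', np.float64(7.8), 'turn', np.float64(65.8), 'shift cm', array([ 8.84,  3.32, -0.15]))
```

```bash
python3 - <<'E'
from w import *
# top view: trough corners from crop1 (crop origin 230,255, x4)
c=np.array([[497,48],[520,92],[632,0],[655,38]])/4+[230,255]
print(onz('top',c,60).round(1))
E
```

```text
[[ 510.2 -252.8   60. ]
 [ 487.7 -266.    60. ]
 [ 541.  -324.1   60. ]
 [ 521.4 -337.1   60. ]]
```

Request:
move_arm(
  rows=[
    [1,0,0,9.4,10],
    [1,0,0,9.4,10],
    [1,0,0,9.4,10],
    [0,0,0,9.4,10],
    [0,0,0,9.4,10],
    [0,0,0,9.4,10],
    [0,0,0,9.4,10],
    [0,0,0,0,10],
    [0,0,0,0,10],
  ],
)

```text
t: 6.82
ee_pos: [461.0, -148.2, 127.9]
orientation: [2.75, -1.519, -0.003]
ft_force: [-0.3, -1.0, 0.0]
width: 15.8
grasp_force: 30.0
```

```bash
python3 - <<'E'
from w import *
print(plan(450,-240,130,-58)); look('w3',[('boat',128),('furnace',55)])
E
```

```text
('pos', array([ 461. , -148.2,  127.9]), 'yaw', np.float64(-57.82), 'turn', np.float64(0.18), 'shift cm', array([ 7.2 ,  5.79, -0.22]))
boat 0.87 [421. 165.] 3118 mean [ 430.4 -233.3] ctr [ 430.5 -232.4] size [49.6 18.1] yaw 87.74
boat 0.76 [285. 266.] 3023 mean [ 460.3 -146. ] ctr [ 459.4 -144.5] size [17.4 68.7] yaw -58.58
boat 0.63 [296. 316.] 137 mean [ 437.7 -119.5] ctr [ 442.6 -118.2] size [19.5 12.9] yaw 34.41
furnace 0.91 [324.  43.] 4071 mean [ 509.  -271.9] ctr [ 510.7 -271.5] size [40.6 47.4] yaw -60.28
```

View pics/w3.png

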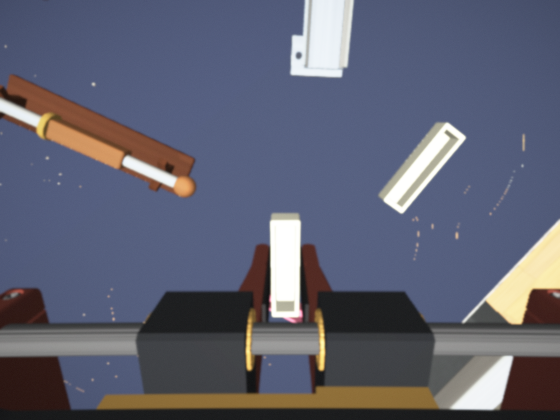

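The boat is held straight at (285,265), and the trough is seen at the top, about (328,35). I move nearer for a better measurement.

Request:
move_arm(
  rows=[
    [3,1,-2,0,10],
    [3,1,-2,0,10],
    [0,0,0,0,10],
    [0,0,0,0,10],
  ],
)

```text
t: 7.48
ee_pos: [475.5, -209.2, 168.0]
orientation: [-2.748, 1.523, 0.002]
ft_force: [0.1, 0.4, -0.7]
width: 15.8
grasp_force: 30.0
```

```bash
python3 - <<'E'
from w import *
print(plan(450,-240,130,-58)); C,im=look('w4',[('furnace',55)])
cv2.imwrite('pics/w4c.png',cv2.resize(im[0:240,220:480],None,fx=2.5,fy=2.5,interpolation=cv2.INTER_CUBIC))
E
```

```text
('pos', array([ 475.5, -209.2,  168. ]), 'yaw', np.float64(-58.0), 'turn', np.float64(0.0), 'shift cm', array([1.27, 3.79, 3.8 ]))
furnace 0.88 [298.  35.] 15965 mean [ 535.9 -330.6] ctr [ 521.5 -310.5] size [184.3 111.9] yaw 32.01
```

View pics/w4c.png

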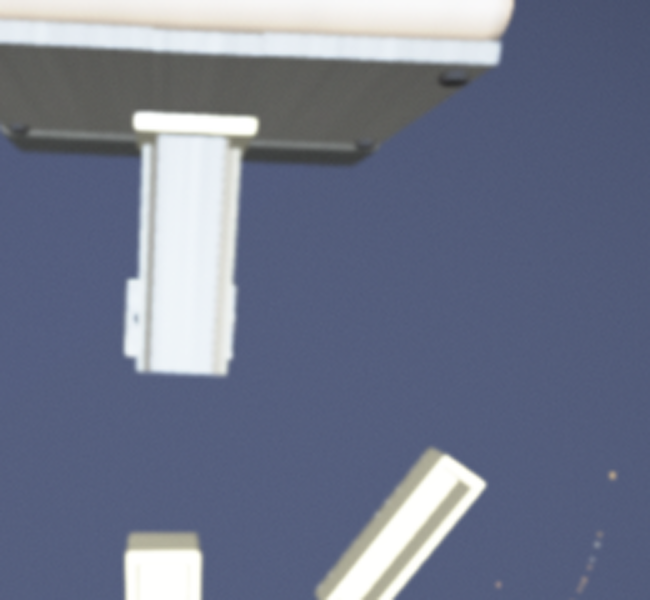

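The crop shows the trough with its outer end at crop pixels (136..228, 374) and its mouth end at (143..243, 147). The mouth bar is above that.

```bash
python3 - <<'E'
from w import *
C=cam('wrist')
c=np.array([[136,372],[228,376],[143,147],[242,150]])/2.5+[220,0]
P=onz('wrist',c,62,C)[:,:2]; print(P.round(1),np.linalg.norm(P[0]-P[1]),np.linalg.norm(P[2]-P[3]))
a,b=(P[0]+P[1])/2,(P[2]+P[3])/2; print(a,b,np.degrees(np.arctan2(*(b-a)[::-1])),np.linalg.norm(b-a))
# refine: edges along rows
im=cv2.cvtColor(cv2.imread('pics/w4.png'),cv2.COLOR_BGR2GRAY).astype(float)
L=[];Rr=[]
for r in range(64,110,4):
    row=im[r,262:330]; g=np.diff(cv2.GaussianBlur(row.reshape(1,-1),(3,1),0).ravel()); l=262.5+g[:34].argmax(); q=262.5+34+g[34:].argmin(); L.append((l,r));Rr.append((q,r))
PL=onz('wrist',L,62,C)[:,:2];PR=onz('wrist',Rr,62,C)[:,:2]
print(np.c_[L,np.array(Rr)[:,0]].tolist())
for Q in (PL,PR,(PL+PR)/2):
    v=np.linalg.svd(Q-Q.mean(0))[2][0]; v*=np.sign(v[0]);print(Q.mean(0),np.degrees(np.arctan2(v[1],v[0])))
# front top edge of housing / mouth bar angle
E
```

```text
[[ 512.2 -249.7]
 [ 484.5 -265.4]
 [ 546.8 -310.6]
 [ 519.8 -326.5]] 31.76382389613451 31.37292267712879
[ 498.34824237 -257.58276189] [ 533.29008244 -318.53866392] -60.177308901959805 70.26061613790661
[[276.5, 64.0, 315.5], [276.5, 68.0, 315.5], [276.5, 72.0, 315.5], [275.5, 76.0, 315.5], [275.5, 80.0, 314.5], [275.5, 84.0, 314.5], [275.5, 88.0, 314.5], [275.5, 92.0, 314.5], [275.5, 96.0, 313.5], [275.5, 100.0, 313.5], [275.5, 104.0, 313.5], [274.5, 108.0, 313.5]]
[ 537.36591899 -292.86941351] -60.50797374937997
[ 510.66111833 -309.59782283] -59.67612621480375
[ 524.01351866 -301.23361817] -60.09143878289005
```

```bash
python3 - <<'E'
from w import *
print(plan(513.3,-283.6,90,-60.1))
p,M,w=tool(); X=onz('wrist',[[270.6,220],[300.4,220]],p[2]+7)[:]
print((M.T@(X-p).T).T.round(1))
E
```

```text
('pos', array([ 475.3, -208.8,  167.8]), 'yaw', np.float64(-57.95), 'turn', np.float64(2.15), 'shift cm', array([8.39, 0.43, 7.76]))
[[27.9 -8.3 -7.1]
 [27.9  7.6 -7. ]]
```

Request:
move_arm(
  rows=[
    [2,0.1,1,2.15,10],
    [2.5,0.13,2,0,10],
    [2.5,0.1,2,0,10],
    [1.4,0.1,1.5,0,10],
    [0,0,1,0,10],
    [0,0,0,0,10],
    [0,0,0,0,10],
  ],
)

```text
t: 8.45
ee_pos: [515.1, -284.1, 94.1]
orientation: [-2.719, 1.574, -0.0]
ft_force: [-0.3, 0.4, -0.3]
width: 15.4
grasp_force: 30.0
```

```bash
python3 - <<'E'
from w import *
print(plan(513.3,-283.6,64.7,-60.1)); C,im=look('w5',[('boat',95)])
cv2.imwrite('pics/w5c.png',cv2.resize(im[60:360,170:440],None,fx=2,fy=2,interpolation=cv2.INTER_CUBIC))
E
```

```text
('pos', array([ 515.1, -284.1,   94.1]), 'yaw', np.float64(-60.13), 'turn', np.float64(-0.03), 'shift cm', array([-0.13,  0.13,  2.94]))
boat 0.86 [416. 297.] 501 mean [ 435.9 -303.6] ctr [ 436.4 -303.7] size [10.2 24.8] yaw -15.5
boat 0.7 [286. 268.] 2840 mean [ 514.5 -281.5] ctr [ 513.7 -280.1] size [16.8 64.7] yaw -60.64
```

View pics/w5c.png

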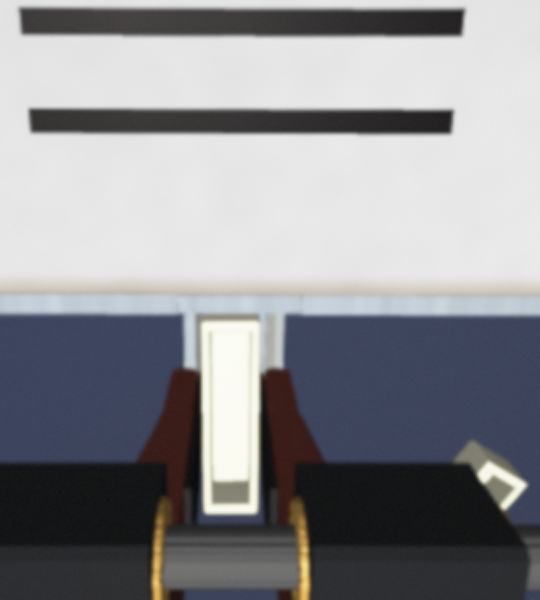

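The crop shows the held boat at (230,415), with the trough lips at crop columns 185 and 284 (row 340) either side of it. The image is nearly parallel to the furnace slots.

```bash
python3 - <<'E'
from w import *
p,M,w=tool()
f=lambda px,z:(M.T@(onz('wrist',px,z)-p).T).T.round(1)
print(f([[262.5,230],[312,230]],62)[:,:2], f([[270.5,230],[299.5,230]],p[2]+7)[:,:2])
E
```

```text
[[  7.4 -15.8]
 [  7.4  17.8]] [[22.2 -8.4]
 [22.2  7.3]]
```

Request:
move_arm(
  rows=[
    [-0.1,0.14,0.5,0,10],
    [0,0,1,0,10],
    [0,0,0.7,0,10],
    [0,0,0.3,0,10],
    [0,0,0.2,0,10],
    [0,0,0.1,0,10],
    [0,0,0,0,10],
    [0,0,0,0,10],
  ],
)

```text
t: 9.55
ee_pos: [513.5, -284.5, 65.9]
orientation: [-2.719, 1.574, -0.001]
ft_force: [0.0, 0.5, -0.0]
width: 15.8
grasp_force: 30.0
```

Request:
move_arm(
  rows=[
    [0,0,0.08,0,10],
    [0,0,0.06,0,10],
    [0,0,0,0,10],
  ],
)

```text
t: 9.93
ee_pos: [513.4, -284.4, 64.2]
orientation: [-2.719, 1.574, 0.0]
ft_force: [-0.1, -0.6, -0.4]
width: 15.8
grasp_force: 30.0
```

Request:
move_arm(
  rows=[
    [0,0,0.05,0,10],
    [0,0,0.05,0,10],
    [0,0,0,0,10],
  ],
)

```text
t: 10.3
ee_pos: [513.4, -284.4, 64.0]
orientation: [2.719, -1.574, 0.0]
ft_force: [-2.9, 1.1, 7.4]
width: 15.5
grasp_force: 30.0
```

Request:
move_arm(
  rows=[
    [0,0,-0.05,0,10],
    [0,0,0,0,25],
    [0,0,0,0,28],
    [0,0,0,0,28],
    [0,0,-1,0,28],
    [0,0,-3,0,28],
    [0,0,-5,0,40],
    [0,0,0,0,60],
    [0,0,0,0,60],
  ],
)

```text
t: 11.42
ee_pos: [513.2, -284.3, 154.0]
orientation: [-2.719, 1.574, -0.001]
ft_force: [0.7, -1.1, 0.2]
width: 50.8
grasp_force: 0.0
```

```bash
python3 - <<'E'
from w import *
p,M,w=tool(); print(p); C,im=look('w6',[('boat',71)])
print(plan(560,-120,150,5.6)); 
cv2.imwrite('pics/w6c.png',cv2.resize(im[60:360,170:440],None,fx=2,fy=2,interpolation=cv2.INTER_CUBIC))
E
```

```text
[ 513.2035076  -284.28570496  154.03190071]
boat 0.9 [264. 390.] 326 mean [ 439.6 -118.8] ctr [ 437.2 -122.7] size [38.5 17.6] yaw 29.73
boat 0.72 [283. 217.] 1308 mean [ 514.3 -283.9] ctr [ 513.7 -282.9] size [16.4 60.5] yaw -59.64
boat 0.59 [385. 270.] 1007 mean [ 410.5 -282.3] ctr [ 410.6 -280.7] size [37.7 27.2] yaw 89.1
('pos', array([ 512.6, -283.9,  152.8]), 'yaw', np.float64(-60.15), 'turn', np.float64(-65.75), 'shift cm', array([  6.32, -15.85,   0.29]))
```

View pics/w6c.png

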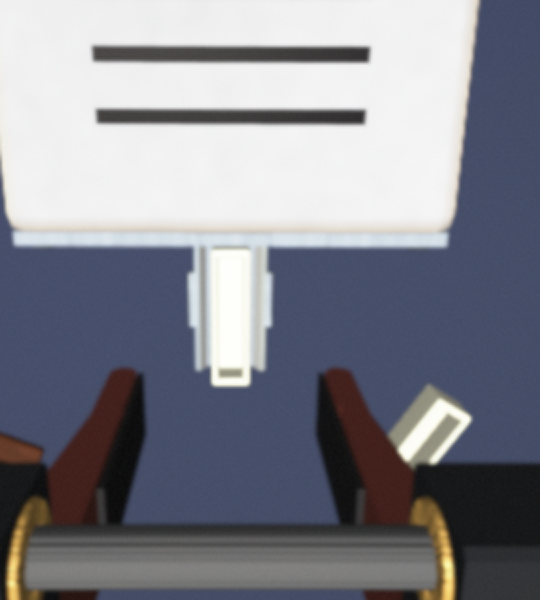

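The boat lies in the trough, centred between the lips at crop (230,315). I go for the pusher.

Request:
move_arm(
  rows=[
    [0,0,0,-9.4,60],
    [0,0,0,-9.4,60],
    [0,0,0,-9.4,60],
    [0,0,0,-9.4,60],
    [0,0,0,-9.4,60],
    [0,0,0,-9.4,60],
    [0,0,0,-9.4,60],
    [3.4,-5.3,0,0,50],
    [3.4,-5.3,0,0,50],
    [3.4,-5.3,0,0,50],
  ],
)

```text
t: 12.78
ee_pos: [598.4, -115.8, 152.4]
orientation: [-3.137, -0.154, 0.004]
ft_force: [-0.1, -0.8, -0.3]
width: 43.9
grasp_force: 0.0
```

Request:
move_arm(
  rows=[
    [0,-1.5,0.5,0,50],
    [0,0,0,0,50],
    [0,0,0,0,50],
  ],
)

```text
t: 13.15
ee_pos: [596.2, -103.6, 148.2]
orientation: [-3.138, -0.153, 0.002]
ft_force: [0.2, -0.5, -0.4]
width: 43.9
grasp_force: 0.0
```

```bash
python3 - <<'E'
from w import *
p,M,w=tool(); C,im=look('w7',[('pusher',30),('rest',36),('collar',30)])
print(plan(630.4,-113.3,11.3,5.6)); 
E
```

```text
pusher 0.79 [297. 138.] 3573 mean [ 659.1 -108.2] ctr [ 651.1 -108.8] size [228.5  21.4] yaw 5.94
rest 0.65 [287. 151.] 4556 mean [ 646.8 -108.1] ctr [ 639.3 -109.3] size [147.2  37.5] yaw 6.85
collar 0.81 [299. 141.] 3655 mean [ 659.3 -108.2] ctr [ 651.1 -109. ] size [228.6  21.4] yaw 6.99
collar 0.44 [428.  69.] 3002 mean [ 725.6 -209.7] ctr [ 725.6 -211.5] size [35.5 69. ] yaw -62.21
('pos', array([ 596.9, -103.8,  148.9]), 'yaw', np.float64(5.55), 'turn', np.float64(-0.05), 'shift cm', array([ 3.24,  1.27, 13.76]))
```

View pics/w7.png

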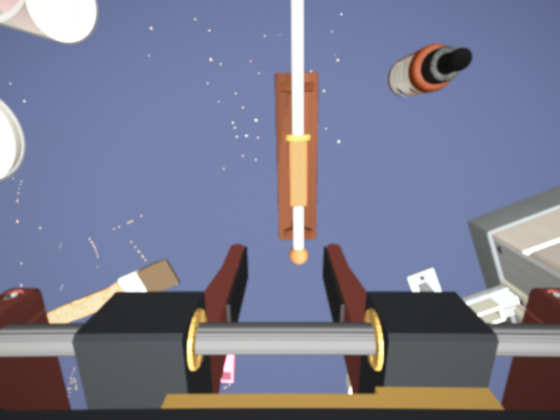

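The pusher's collar is at (298,138), the handle's rear end at (298,206) and the ball at (299,256). The dropper is at (430,70), clear of the fingers' path.

```bash
python3 - <<'E'
from w import *
P=onz('wrist',[[298,138],[298.5,206],[299,256],[297.5,20]],30)[:,:2]; print(P.round(1))
v=P[3]-P[2]; print(np.degrees(np.arctan2(v[1],v[0]))); u=v/np.linalg.norm(v)
print('handle from collar',P[0]-32.5*u,'rear',P[1]+30*u,'ball',P[2]+u*81.5)
im=cv2.imread('pics/w7.png')
hsv=cv2.cvtColor(im,cv2.COLOR_BGR2HSV); m=(hsv[...,0]<20)&(hsv[...,1]>150)&(hsv[...,2]>150)
S=[]
for r in range(146,200,4):
    xs=np.nonzero(m[r,270:330])[0]+270
    if len(xs): S.append((xs.mean(),r,len(xs)))
S=np.array(S); Q=onz('wrist',S[:,:2],34)[:,:2]; print(S[:,[0,2]].round(1).tolist()); w=np.polyfit(Q[:,0],Q[:,1],1); print('yaw',np.degrees(np.arctan(w[0])),'y@630',np.polyval(w,630))
print(plan(630.4,-113.3,11.3,5.6))
E
```

```text
[[ 660.9 -109. ]
 [ 598.  -116.4]
 [ 546.  -122.7]
 [ 752.2  -98.5]]
6.701087352630604
handle from collar [ 628.58790502 -112.79931348] rear [ 627.76283434 -112.93689077] ball [ 626.91290508 -113.1888976 ]Traceback (most recent call last):
  File "<stdin>", line 11, in <module>
IndexError: too many indices for array: array is 1-dimensional, but 2 were indexed
```

```bash
python3 - <<'E'
from w import *
print(plan(628.3,-113,60,6.3),plan(628.3,-113,11.5,6.3))
E
```

```text
('pos', array([ 596.9, -103.8,  148.9]), 'yaw', np.float64(5.55), 'turn', np.float64(-0.75), 'shift cm', array([3.02, 1.26, 8.89])) ('pos', array([ 596.9, -103.8,  148.9]), 'yaw', np.float64(5.55), 'turn', np.float64(-0.75), 'shift cm', array([ 3.02,  1.26, 13.74]))
```

Request:
move_arm(
  rows=[
    [1.5,0.6,2,-0.75,50],
    [1.5,0.66,3,0,50],
    [0,0,2,0,50],
    [0,0,0,0,50],
    [0,0,0,0,50],
  ],
)

```text
t: 13.98
ee_pos: [628.1, -111.9, 79.4]
orientation: [3.137, 0.175, 0.001]
ft_force: [-0.1, -0.4, 0.1]
width: 43.9
grasp_force: 0.0
```

```bash
python3 - <<'E'
from w import *
print(plan(628.3,-113,11.5,6.3)); C,im=look('w8',[('pusher',30)])
h=cv2.cvtColor(im,cv2.COLOR_BGR2HSV)
p,M,w=tool()
for r in [40,80,120,150,180,210,240,270]:
    print(r,' '.join(f'{a},{b},{c}' for a,b,c in h[r,266:306:3]))
E
```

```text
('pos', array([ 628.1, -111.9,   79.4]), 'yaw', np.float64(6.39), 'turn', np.float64(0.09), 'shift cm', array([0.  , 0.11, 6.79]))
pusher 0.71 [284. 180.] 5366 mean [ 672.1 -106.5] ctr [ 662.4 -107.5] size [225.2  22. ] yaw 6.39
40 113,80,168 113,80,169 113,80,169 114,71,170 40,3,242 90,1,254 120,1,255 90,1,255 0,0,253 113,23,197 113,80,169 113,80,168 113,80,169 113,80,169
80 113,81,173 113,81,173 113,80,173 114,77,173 30,2,237 0,0,254 90,1,255 90,1,255 60,1,254 111,26,199 113,78,173 113,80,173 113,81,173 113,80,172
120 9,141,166 10,143,160 10,144,154 10,140,153 16,19,227 0,0,254 90,1,255 90,1,255 60,1,254 10,70,201 10,140,190 10,142,187 10,142,182 10,140,182
150 9,139,163 9,140,162 10,140,166 10,139,172 14,26,218 0,0,254 90,1,255 90,1,255 60,1,254 11,73,199 10,140,193 10,140,189 10,142,182 9,140,186
180 9,141,168 10,140,180 10,140,178 10,141,174 12,42,211 0,0,254 90,1,255 90,1,255 60,1,254 10,75,196 10,139,189 10,140,186 10,141,181 10,139,184
210 10,140,177 10,142,179 10,140,180 15,134,234 18,112,247 18,110,249 18,110,248 18,111,248 18,111,248 18,112,248 14,135,231 10,142,181 10,140,177 10,140,182
240 9,138,177 10,141,179 10,140,179 13,138,227 18,113,247 18,110,248 18,110,248 18,110,247 18,110,248 18,111,249 14,139,230 9,138,175 9,140,173 10,140,177
270 10,140,179 10,142,180 10,142,178 12,141,211 17,116,245 18,106,247 18,101,247 18,99,247 18,104,248 18,114,247 13,140,220 9,140,169 10,140,169 10,141,170
```

Request:
move_arm(
  rows=[
    [0,0.02,2,0,50],
    [0,0,2,0,50],
    [0,0,1.5,0,50],
    [0,0,0.9,0,50],
    [0,0,0.35,0,45],
    [0,0,0,0,40],
    [0,0,0,0,40],
  ],
)

```text
t: 14.95
ee_pos: [628.7, -112.1, 11.8]
orientation: [3.136, 0.175, 0.002]
ft_force: [-0.4, 0.4, 0.7]
width: 35.4
grasp_force: 0.0
```

Request:
move_arm(
  rows=[
    [0,0,0,0,20],
    [0,0,0,0,10],
    [0,0,0,0,10],
    [0,0,0,0,10],
    [0,0,0,0,10],
  ],
)

```text
t: 15.58
ee_pos: [628.4, -112.2, 11.5]
orientation: [3.136, 0.175, 0.001]
ft_force: [-1.0, -2.3, 2.7]
width: 15.9
grasp_force: 30.0
```

```bash
python3 - <<'E'
from w import *
print(tool()[0],tool()[2],get_obs()['moment'])
C,im=look('w9',[]); h=cv2.cvtColor(im,cv2.COLOR_BGR2HSV)
print(' '.join(f'{r}:{h[r,285].tolist()}' for r in range(130,300,6)))
for r in (40,90): print(h[r,264:308:2].tolist())
E
```

```text
[ 628.44811967 -112.1802617    11.51810453] 6.40280768698903 [-0.23834311  0.04671079  0.09475935]
130:[120, 1, 255] 136:[120, 1, 255] 142:[120, 1, 255] 148:[90, 1, 255] 154:[90, 1, 255] 160:[90, 1, 255] 166:[90, 1, 255] 172:[90, 1, 255] 178:[90, 1, 255] 184:[90, 1, 255] 190:[90, 1, 255] 196:[90, 1, 255] 202:[90, 1, 255] 208:[90, 1, 255] 214:[90, 1, 255] 220:[20, 139, 196] 226:[28, 94, 254] 232:[23, 111, 251] 238:[18, 115, 246] 244:[17, 114, 245] 250:[17, 115, 246] 256:[17, 116, 245] 262:[17, 114, 246] 268:[17, 114, 245] 274:[17, 116, 245] 280:[17, 114, 245] 286:[17, 116, 245] 292:[17, 114, 245] 298:[17, 116, 245]
[[113, 81, 163], [113, 81, 164], [113, 81, 164], [112, 80, 163], [113, 26, 177], [38, 4, 237], [45, 2, 252], [60, 1, 254], [90, 1, 254], [105, 2, 255], [105, 2, 255], [105, 2, 255], [120, 1, 255], [90, 1, 254], [60, 1, 253], [30, 4, 244], [112, 14, 198], [113, 77, 165], [113, 81, 163], [113, 80, 163], [113, 81, 163], [113, 81, 163]]
[[113, 81, 167], [113, 79, 167], [113, 82, 168], [113, 81, 167], [112, 53, 173], [40, 3, 229], [30, 2, 251], [60, 1, 254], [0, 0, 254], [120, 1, 255], [120, 1, 255], [120, 1, 255], [90, 1, 255], [0, 0, 254], [30, 1, 253], [30, 3, 241], [113, 29, 186], [112, 79, 168], [113, 83, 168], [113, 80, 168], [113, 82, 168], [113, 81, 167]]
```

```bash
python3 - <<'E'
from w import *
p,M,w=tool()
print('collar rel TCP (mm)',(M.T@(onz('wrist',[[285,221],[285,234]],30+11.5)-p).T).T.round(1))
E
```

```text
collar rel TCP (mm) [[ 35.8  -0.3 -30. ]
 [ 29.5  -0.3 -30. ]]
```

Request:
move_arm(
  rows=[
    [0,0,-0.5,0,10],
    [0,0,-1.5,0,10],
    [0,0,-2.5,0,10],
    [0,0,-3,0,10],
    [0,0,-2.5,0,10],
    [0,0,0,0,10],
    [0,0,0,0,10],
  ],
)

```text
t: 16.5
ee_pos: [627.7, -111.8, 110.8]
orientation: [-3.136, -0.175, 0.001]
ft_force: [-0.6, -1.0, -1.8]
width: 15.5
grasp_force: 30.0
```

```bash
python3 - <<'E'
from w import *
p,M,w=tool(); print(p,w,get_obs()['moment'],get_obs()['ft_force'],plan(398,-83,110,6.4),plan(398,-83,110,-60))
look('w10',[]); im=cv2.imread('pics/w10.png'); h=cv2.cvtColor(im,cv2.COLOR_BGR2HSV)
print(' '.join(f'{r}:{h[r,285].tolist()}' for r in range(0,240,6)))
E
```

```text
[ 627.73913425 -111.83813827  110.83641685] 6.40220625939782 [ 0.03686521 -0.00944174 -0.03686199] [-0.63920554 -0.99414878 -1.82817208] ('pos', array([ 627.7, -111.8,  110.8]), 'yaw', np.float64(6.4), 'turn', np.float64(0.0), 'shift cm', array([-22.51,  -5.43,   0.1 ])) ('pos', array([ 627.7, -111.8,  110.8]), 'yaw', np.float64(6.4), 'turn', np.float64(66.4), 'shift cm', array([-13.98,  18.45,   0.1 ]))
0:[103, 7, 251] 6:[100, 6, 251] 12:[103, 7, 252] 18:[103, 7, 252] 24:[100, 6, 252] 30:[100, 6, 252] 36:[100, 6, 252] 42:[102, 5, 252] 48:[102, 5, 252] 54:[102, 5, 252] 60:[100, 6, 253] 66:[102, 5, 253] 72:[102, 5, 253] 78:[102, 5, 253] 84:[102, 5, 253] 90:[102, 5, 253] 96:[105, 4, 253] 102:[102, 5, 253] 108:[105, 4, 253] 114:[98, 4, 253] 120:[102, 5, 253] 126:[98, 4, 253] 132:[98, 4, 253] 138:[98, 4, 253] 144:[98, 4, 253] 150:[98, 4, 253] 156:[98, 4, 253] 162:[98, 4, 253] 168:[98, 4, 253] 174:[98, 4, 253] 180:[98, 4, 253] 186:[98, 4, 253] 192:[98, 4, 253] 198:[98, 4, 253] 204:[98, 4, 253] 210:[98, 4, 253] 216:[102, 5, 252] 222:[23, 135, 232] 228:[26, 115, 249] 234:[15, 129, 231]
```

Request:
move_arm(
  rows=[
    [-2,-0.5,0,0,10],
    [-4,-1,0,0,10],
    [-4.5,-1.1,0,0,10],
    [-4.5,-1.1,0,0,10],
    [-4.5,-1.1,0,0,10],
    [-3,-0.6,0,0,10],
    [0,0,0,4,10],
    [0,0,0,8,10],
    [0,0,0,9,10],
    [0,0,0,9,10],
  ],
)

```text
t: 17.8
ee_pos: [397.9, -83.3, 110.5]
orientation: [-3.073, 0.65, 0.003]
ft_force: [-0.3, 0.7, -1.3]
width: 15.8
grasp_force: 30.0
```

Request:
move_arm(
  rows=[
    [0,0,0,9,10],
    [0,0,0,9,10],
    [0,0,0,8,10],
    [0,0,0,6.4,10],
    [0,0,0,4,10],
    [0,0,1,0,10],
    [0,0,1.5,0,10],
    [0,0,0,0,10],
    [0,0,0,0,10],
  ],
)

```text
t: 18.92
ee_pos: [398.4, -83.4, 86.0]
orientation: [2.721, -1.57, -0.001]
ft_force: [0.4, -0.6, -1.1]
width: 15.8
grasp_force: 30.0
```

```bash
python3 - <<'E'
from w import *
p,M,w=tool(); print(p,w,plan(398,-83,46,-60))
C,im=look('w11',[('boat',71),('pusher',p[2]+19)])
K=cam('wrist'); print('axis pts proj',proj('wrist',[p+M@[a,0,-18.5] for a in (120,150,182)]).round(1))
print('trough proj',proj('wrist',[[498.3,-257.6,62],[533.3,-318.5,62]]).round(1))
for f in spotter.find_in('scene','pusher'): print(f)
E
```

```text
[398.39395308 -83.38353054  85.98447098] -59.959710173464075 ('pos', array([398.4, -83.4,  86. ]), 'yaw', np.float64(-59.96), 'turn', np.float64(0.04), 'shift cm', array([-0.05,  0.01,  4.  ]))
boat 0.96 [248. 240.] 558 mean [421.9 -79.4] ctr [420.3 -78.8] size [18.3 15.5] yaw 1.62
boat 0.85 [425.  49.] 4492 mean [ 392.7 -217.7] ctr [ 393.  -218.6] size [60.8 20.1] yaw 87.46
pusher 0.58 [283. 201.] 8973 mean [ 420.9 -120.5] ctr [ 411.5 -104.4] size [ 22.3 200.8] yaw -59.98
axis pts proj [[ 287.3   16.7]
 [ 287.5  -75.1]
 [ 287.8 -192.9]]
trough proj [[ 288.7 -159.4]
 [ 290.  -416.8]]
{'point': [270.4, 195.9], 'conf': 0.57}
```

Request:
move_arm(
  rows=[
    [-0.05,0.04,1.5,0,10],
    [0,0,1.5,0,10],
    [0,0,0.85,0,10],
    [0,0,0,0,10],
    [0,0,0,0,10],
  ],
)

```text
t: 19.75
ee_pos: [398.4, -83.3, 48.1]
orientation: [-2.721, 1.571, -0.001]
ft_force: [-0.4, -0.0, -1.4]
width: 16.1
grasp_force: 30.0
```

```bash
python3 - <<'E'
from w import *
p,M,w=tool(); print(p,w)
for n in ('top','scene'):
    optics.get_image(n)
    for a in ([182,0,-18.5],[35,0,-18.5],[-91,0,-18.5]): print(n,'pred',proj(n,p+M@a).round(1).tolist())
    for r in spotter.regions_of(n,'pusher'):
        ys,xs=np.nonzero(r['region']); q=np.c_[xs,ys].astype(float); v=np.linalg.svd(q-q.mean(0),full_matrices=False)[2][0]; s=(q-q.mean(0))@v
        print(r['conf'],len(xs),q[s>s.max()-3].mean(0),q[s<s.min()+3].mean(0))
    for r in spotter.find_in(n,'boat'): print(r)
print(proj('top',[513.8,-284.1,71]),proj('scene',[513.8,-284.1,71]))
E
```

```text
[398.3512995  -83.2912943   48.11508158] -59.99647165770569
top pred [[348.6, 276.0]]
top pred [[285.9, 306.9]]
top pred [[231.0, 333.6]]
0.6 156 [316.27272727 291.18181818] [347.4        275.86666667]
{'point': [371.5, 266.7], 'conf': 0.59}
scene pred [[352.1, 175.8]]
scene pred [[362.8, 208.7]]
scene pred [[374.6, 245.6]]
0.61 774 [300.85185185 317.51851852] [297.9   254.175]
0.51 235 [373.72727273 244.63636364] [365.42857143 208.28571429]
{'point': [358.7, 247.0], 'conf': 0.75}
{'point': [394.9, 205.3], 'conf': 0.67}
[[369.83952437 265.65759439]] [[349.30207769 164.99388857]]
```

Request:
move_arm(
  rows=[
    [0.5,0.04,0.15,0,10],
    [0.5,0,0,0,10],
    [0.4,0,0,0,10],
    [0.3,0,0,0,10],
    [0.3,0,0,0,10],
    [0.4,0,0,0,10],
    [0.4,0,0,0,10],
    [0.4,0,0,0,10],
    [0.4,0,0,0,10],
    [0.4,0,0,0,10],
  ],
)

```text
t: 21.3
ee_pos: [417.8, -118.3, 46.3]
orientation: [2.721, -1.571, -0.0]
ft_force: [-0.1, 0.8, -0.8]
width: 15.6
grasp_force: 30.0
```

```bash
cat > s.py <<'E'
from w import *
p,M,w=tool(); o=get_obs(); d=p-np.array([513.8,-284.15,0]); u=np.array([.5,-.866,0]); 
print('handle x',(d@u-45).round(1),'tip x',(d@u+137).round(1),'lat',round(d@[-.866,-.5,0],2),'z',p[2].round(1),'yaw',round(w,2),'ft tool',(M.T@o['ft_force']).round(2),'mom',np.round(o['moment'],3),'t',o['t'])
E
python3 s.py; python3 - <<'E'
from w import *
optics.get_image('top')
print('boat',[(f['point'],f['conf']) for f in spotter.find_in('top','boat')])
E
```

```text
handle x -236.6 tip x -54.6 lat 0.2 z 46.3 yaw -60.0 ft tool [-0.74 -0.35  0.82] mom [0.194 0.034 0.056] t 21.3
boat [([198.3, 278.6], 0.65), ([379.3, 263.3], 0.6), ([349.5, 329.0], 0.59)]
```

Request:
move_arm(
  rows=[
    [0.4,0,0,0,10],
    [0.5,0,0,0,10],
    [0.5,0,0,0,10],
    [0.5,0,0,0,10],
    [0.5,0,0,0,10],
    [0.5,0,0,0,10],
    [0.5,0,0,0,10],
    [0.5,0,0,0,10],
    [0.5,0,0,0,10],
    [0.5,0,0,0,10],
  ],
)

```text
t: 22.65
ee_pos: [442.4, -160.8, 46.2]
orientation: [-2.721, 1.571, 0.0]
ft_force: [-0.3, 1.4, -1.6]
width: 15.9
grasp_force: 30.0
```

```bash
python3 s.py
```

```text
handle x -187.6 tip x -5.6 lat 0.18 z 46.2 yaw -60.0 ft tool [-1.4  -0.41  1.62] mom [ 0.218  0.086 -0.011] t 22.65
```

Request:
move_arm(
  rows=[
    [0.4,0,0,0,10],
    [0.4,0,0,0,10],
    [0.4,0,0,0,10],
    [0.4,0,0,0,10],
    [0.3,0,0,0,10],
    [0.3,0,0,0,10],
    [0,0,0,0,10],
    [0,0,0,0,10],
  ],
)

```text
t: 23.65
ee_pos: [453.4, -179.6, 46.3]
orientation: [-2.721, 1.571, -0.001]
ft_force: [0.1, 0.4, -1.1]
width: 16.1
grasp_force: 30.0
```

```bash
python3 s.py
```

```text
handle x -165.7 tip x 16.3 lat 0.08 z 46.3 yaw -60.0 ft tool [-0.33 -0.3   1.06] mom [ 0.071 -0.019  0.005] t 23.65
```

Request:
move_arm(
  rows=[
    [0.2,0,0,0,10],
    [0.2,0,0,0,10],
    [0.2,0,0,0,10],
    [0.2,0,0,0,10],
    [0,0,0,0,10],
  ],
)

```text
t: 24.28
ee_pos: [457.5, -186.7, 46.3]
orientation: [-2.721, 1.571, -0.001]
ft_force: [0.0, 0.2, -1.3]
width: 15.5
grasp_force: 30.0
```

Request:
move_arm(
  rows=[
    [0.2,0,0,0,10],
    [0.2,0,0,0,10],
    [0,0,0,0,10],
  ],
)

```text
t: 24.65
ee_pos: [459.4, -190.1, 46.3]
orientation: [-2.721, 1.571, -0.0]
ft_force: [-0.2, -0.4, -1.7]
width: 15.8
grasp_force: 30.0
```

Request:
move_arm(
  rows=[
    [0.2,0,0,0,10],
    [0.2,0,0,0,10],
    [0,0,0,0,10],
  ],
)

```text
t: 25.02
ee_pos: [461.5, -193.6, 46.3]
orientation: [-2.721, 1.571, -0.001]
ft_force: [-1.1, -0.0, -2.4]
width: 15.7
grasp_force: 30.0
```

Request:
move_arm(
  rows=[
    [0.2,0,0,0,10],
    [0.2,0,0,0,10],
    [0,0,0,0,10],
  ],
)

```text
t: 25.4
ee_pos: [463.4, -197.1, 46.3]
orientation: [-2.721, 1.571, -0.001]
ft_force: [-0.7, 0.3, -1.2]
width: 15.7
grasp_force: 30.0
```

Request:
move_arm(
  rows=[
    [0.2,0,0,0,10],
    [0.2,0,0,0,10],
    [0,0,0,0,10],
  ],
)

```text
t: 25.78
ee_pos: [465.2, -200.4, 46.2]
orientation: [-2.721, 1.571, 0.0]
ft_force: [0.0, 1.2, -1.5]
width: 15.8
grasp_force: 30.0
```

Request:
move_arm(
  rows=[
    [0.15,0,0,0,10],
    [0.15,0,0,0,10],
    [0,0,0,0,10],
  ],
)

```text
t: 26.15
ee_pos: [465.7, -202.2, 46.0]
orientation: [-2.721, 1.571, 0.004]
ft_force: [-2.8, 5.3, -1.2]
width: 15.7
grasp_force: 30.0
```

Request:
move_arm(
  rows=[
    [0.05,0,0,0,10],
    [0.05,0,0,0,10],
    [0,0,0,0,10],
  ],
)

```text
t: 26.52
ee_pos: [465.8, -202.7, 45.9]
orientation: [-2.721, 1.571, 0.005]
ft_force: [-3.7, 5.1, -0.8]
width: 15.9
grasp_force: 30.0
```

```bash
python3 s.py
```

```text
handle x -139.5 tip x 42.5 lat 0.86 z 45.9 yaw -60.0 ft tool [-6.25  0.68  0.86] mom [0.984 0.443 0.006] t 26.525
```

Request:
move_arm(
  rows=[
    [0.05,0,0,0,10],
    [0.05,0,0,0,10],
    [0,0,0,0,10],
    [0,0,0,0,10],
  ],
)

```text
t: 27.02
ee_pos: [465.9, -203.3, 45.7]
orientation: [-2.721, 1.571, 0.007]
ft_force: [-2.6, 6.5, -0.1]
width: 15.9
grasp_force: 30.0
```

```bash
python3 s.py
```

```text
handle x -138.9 tip x 43.1 lat 1.03 z 45.7 yaw -59.99 ft tool [-6.98 -0.97  0.12] mom [1.133 0.558 0.063] t 27.025
```

Request:
move_arm(
  rows=[
    [0.05,0,0,0,10],
    [0.04,0,0,0,10],
    [0,0,0,0,10],
    [0,0,0,0,10],
    [0,0,0,0,10],
    [0,0,0,0,10],
    [0,0,0,0,10],
  ],
)

```text
t: 27.9
ee_pos: [466.1, -203.8, 45.7]
orientation: [-2.721, 1.571, 0.008]
ft_force: [-4.2, 8.6, -0.0]
width: 15.8
grasp_force: 30.0
```

```bash
python3 s.py
```

```text
handle x -138.4 tip x 43.6 lat 1.16 z 45.7 yaw -59.99 ft tool [-9.57 -0.64  0.07] mom [1.259 0.558 0.073] t 27.9
```

Request:
move_arm(
  rows=[
    [-0.1,0,0,0,10],
    [-0.1,0,0,0,10],
    [-0.1,0,0,0,10],
    [-0.15,0,0,0,10],
    [-0.15,0,0,0,10],
    [-0.15,0,0,0,10],
    [-0.2,0,0,0,10],
    [-0.2,0,0,0,10],
    [-0.3,0,0,0,10],
    [-0.3,0,0,0,10],
  ],
)

```text
t: 29.15
ee_pos: [459.4, -190.1, 46.3]
orientation: [-2.721, 1.571, -0.0]
ft_force: [0.5, -1.0, -2.1]
width: 16.2
grasp_force: 30.0
```

```bash
python3 s.py
```

```text
handle x -153.6 tip x 28.4 lat 0.14 z 46.3 yaw -60.0 ft tool [1.11 0.06 2.13] mom [ 0.145 -0.008  0.034] t 29.15
```

Request:
move_arm(
  rows=[
    [-0.4,0,0,0,10],
    [-0.4,0,0,0,10],
    [-0.4,0,0,0,10],
    [-0.4,0,0,0,10],
    [-0.4,0,0,0,10],
    [-0.4,0,0,0,10],
    [-0.4,0,0,0,10],
    [-0.4,0,0,0,10],
    [-0.4,0,0,0,10],
    [-0.4,0,0,0,10],
  ],
)

```text
t: 30.4
ee_pos: [439.3, -155.4, 46.3]
orientation: [-2.721, 1.571, -0.0]
ft_force: [-0.0, -0.0, -1.8]
width: 15.8
grasp_force: 30.0
```

```bash
python3 s.py
```

```text
handle x -193.7 tip x -11.7 lat 0.15 z 46.3 yaw -60.0 ft tool [0.02 0.05 1.82] mom [0.007 0.031 0.024] t 30.4
```

Request:
move_arm(
  rows=[
    [-0.6,0,0,0,10],
    [-1,0,0,0,10],
    [-1.5,0,0,0,10],
    [-2,0,0,0,10],
    [-2,0,0,0,10],
    [-1.2,0,0,0,10],
    [0,0,-2,0,10],
    [0,0,-3,0,10],
    [0,0,-1.5,0,10],
    [0,0,0,0,10],
  ],
)

```text
t: 31.65
ee_pos: [398.7, -83.6, 112.1]
orientation: [-2.72, 1.57, -0.004]
ft_force: [-0.7, 0.4, -0.9]
width: 16.1
grasp_force: 30.0
```

Request:
move_arm(
  rows=[
    [0,0,0,-4,10],
    [0,0,0,-8,10],
    [0,0,0,-9,10],
    [0,0,0,-9,10],
    [0,0,0,-9,10],
    [0,0,0,-9,10],
    [0,0,0,-8,10],
    [0,0,0,-6.4,10],
    [0,0,0,-4,10],
    [0,0,0,0,10],
  ],
)

```text
t: 32.9
ee_pos: [397.3, -83.5, 110.5]
orientation: [-3.136, -0.174, 0.002]
ft_force: [-0.3, 0.1, -1.1]
width: 15.6
grasp_force: 30.0
```

```bash
python3 s.py; python3 - <<'E'
from w import *
p,M,w=tool(); print(plan(628.4,-112.2,111,6.4))
# pusher position in grip: collar row
look('w12',[]); im=cv2.imread('pics/w12.png'); h=cv2.cvtColor(im,cv2.COLOR_BGR2HSV)
print(' '.join(f'{r}:{h[r,285].tolist()}' for r in range(204,250,3)))
for r in (40,90): print(h[r,264:308:2,1].tolist())
for l in ('boat',):
    optics.get_image('top'); print([(f['point'],f['conf']) for f in spotter.find_in('top',l)])
E
```

```text
handle x -277.0 tip x -95.0 lat 0.52 z 110.5 yaw 6.37 ft tool [-0.32 -0.14  1.11] mom [-0.042  0.032  0.017] t 32.9
('pos', array([397.3, -83.5, 110.5]), 'yaw', np.float64(6.37), 'turn', np.float64(-0.03), 'shift cm', array([22.64,  5.43, -0.08]))
204:[99, 7, 250] 207:[103, 7, 250] 210:[103, 7, 250] 213:[101, 8, 251] 216:[101, 8, 248] 219:[19, 95, 163] 222:[22, 141, 221] 225:[25, 124, 243] 228:[25, 126, 243] 231:[23, 130, 239] 234:[14, 135, 219] 237:[14, 135, 218] 240:[14, 135, 218] 243:[14, 136, 218] 246:[14, 134, 219] 249:[14, 134, 219]
[83, 82, 84, 84, 47, 5, 4, 3, 6, 9, 10, 9, 8, 7, 4, 7, 6, 70, 82, 83, 82, 82]
[84, 82, 81, 84, 65, 3, 6, 2, 5, 8, 8, 8, 7, 6, 3, 6, 18, 81, 84, 84, 83, 84]
[([346.6, 332.3], 0.78)]
```

Request:
move_arm(
  rows=[
    [2.5,0.6,0,0,10],
    [4,1,0,0,10],
    [4.5,1.1,0,0,10],
    [4.5,1.1,0,0,10],
    [4.5,1.1,0,0,10],
    [2.6,0.53,0,0,10],
    [0,0,0,0,10],
    [0,0,3,0,10],
    [0,0,3,0,10],
    [0,0,0,0,10],
  ],
)

```text
t: 34.3
ee_pos: [625.1, -112.0, 48.9]
orientation: [-3.135, -0.174, 0.01]
ft_force: [-0.2, -0.4, -0.9]
width: 15.6
grasp_force: 30.0
```

```bash
python3 - <<'E'
from w import *
print(plan(628.4,-112.2,11.8,6.4))
E
```

```text
('pos', array([ 625.1, -112. ,   48.9]), 'yaw', np.float64(6.37), 'turn', np.float64(-0.03), 'shift cm', array([0.34, 0.07, 3.71]))
```

Request:
move_arm(
  rows=[
    [0.2,0.04,0.5,0,10],
    [0,0,1,0,10],
    [0,0,0.8,0,10],
    [0,0,0.5,0,10],
    [0,0,0.3,0,10],
    [0,0,0.2,0,10],
    [0,0,0.1,0,10],
    [0,0,0,0,10],
    [0,0,0,0,10],
  ],
)

```text
t: 35.42
ee_pos: [630.7, -112.7, 17.4]
orientation: [3.137, 0.175, 0.0]
ft_force: [0.4, -0.0, -0.9]
width: 15.8
grasp_force: 30.0
```

```bash
python3 s.py; python3 - <<'E'
from w import *
print(plan(628.4,-112.2,11.7,6.4))
E
```

```text
handle x -135.0 tip x 47.0 lat -186.96 z 17.4 yaw 6.4 ft tool [0.41 0.07 0.93] mom [ 0.043 -0.074  0.04 ] t 35.425
('pos', array([ 630.7, -112.7,   17.4]), 'yaw', np.float64(6.4), 'turn', np.float64(-0.0), 'shift cm', array([-0.22, -0.08,  0.57]))
```

Request:
move_arm(
  rows=[
    [-0.2,-0.08,0.1,0,10],
    [0,0,0.2,0,10],
    [0,0,0.15,0,10],
    [0,0,0.1,0,10],
    [0,0,0,0,10],
    [0,0,0,0,10],
  ],
)

```text
t: 36.17
ee_pos: [628.5, -112.2, 11.8]
orientation: [3.137, 0.175, -0.0]
ft_force: [-0.9, -1.0, -0.8]
width: 16.2
grasp_force: 30.0
```

```bash
python3 s.py; python3 - <<'E'
from w import *
print(plan(628.4,-112.2,11.7,6.4))
E
```

```text
handle x -136.6 tip x 45.4 lat -185.32 z 11.8 yaw 6.4 ft tool [-0.99  0.89  0.78] mom [-0.064 -0.017  0.003] t 36.175
('pos', array([ 628.5, -112.2,   11.8]), 'yaw', np.float64(6.4), 'turn', np.float64(0.0), 'shift cm', array([-0.01,  0.  ,  0.01]))
```

Back at the recorded pose. I release after a 0.3 mm settle, open gradually and lift.

Request:
move_arm(
  rows=[
    [0,0,0.03,0,10],
    [0,0,0,0,10],
    [0,0,0,0,22],
    [0,0,0,0,30],
    [0,0,0,0,45],
    [0,0,0,0,45],
    [0,0,-1,0,45],
    [0,0,-3,0,45],
    [0,0,-5,0,45],
    [0,0,-4,0,45],
  ],
)

```text
t: 37.42
ee_pos: [628.9, -112.2, 144.0]
orientation: [3.136, 0.175, 0.002]
ft_force: [-0.2, 0.1, 0.0]
width: 39.7
grasp_force: 0.0
```

Request:
move_arm(
  rows=[
    [-3,0,-1,0,45],
    [-2,0,0,0,45],
    [0,0,0,0,45],
  ],
)

```text
t: 37.8
ee_pos: [578.0, -117.8, 152.4]
orientation: [3.137, 0.174, 0.0]
ft_force: [0.4, 0.5, -0.4]
width: 39.6
grasp_force: 0.0
```

```bash
python3 - <<'E'
from w import *
C,im=look('w13',[('pusher',30),('rest',36)])
a=np.radians(6.4); u=np.array([np.cos(a),np.sin(a)])
h=cv2.cvtColor(im,cv2.COLOR_BGR2HSV); H=np.array([628.4,-112.2])
for n in ('top','scene'):
    I=optics.get_image(n); I0=cv2.imread(f'pics/{n}0.png')
    d=cv2.absdiff(I,I0).max(2)
    X=[np.r_[H+u*s,30] for s in (-85,180)]; q=proj(n,X); x0,y0=q.min(0).astype(int)-12; x1,y1=q.max(0).astype(int)+12
    print(n,'diff around pusher',d[y0:y1,x0:x1].mean(),(d[y0:y1,x0:x1]>60).sum(), d[y0:y1,x0:x1].size)
    for l in ('pusher','boat','dropper','beaker','brush','petri'): print(l,[(np.round(f['point']),round(f['conf'],2)) for f in spotter.find_in(n,l)])
for i,s in enumerate((-45,0,20,60,100,130)):
    q=proj('wrist',[np.r_[H+u*s,35]],C)[0].round().astype(int); print(s,q,h[q[1],q[0]-14:q[0]+15:2,2].tolist(),h[q[1],q[0]-14:q[0]+15:2,1].tolist()) if 0<q[1]<420 else 0
E
```

```text
pusher 0.94 [283. 123.] 3246 mean [ 649.7 -109.1] ctr [ 642.6 -109.9] size [209.7  20.4] yaw 6.4
rest 0.65 [293. 127.] 4188 mean [ 644.8 -109.8] ctr [ 637.8 -110.5] size [147.3  36. ] yaw 6.47
rest 0.35 [507. 251.] 13300 mean [ 559.  -333.5] ctr [ 540.4 -314.6] size [163.4 155.3] yaw 21.04
top diff around pusher 112.26690821256038 3117 4140
pusher []
boat [(array([346., 330.]), 0.93)]
dropper []
beaker [(array([198., 152.]), 0.94)]
brush [(array([174., 290.]), 0.66)]
petri [(array([156., 204.]), 0.6)]
scene diff around pusher 2.9153411099328386 0 5658
pusher [(array([176., 224.]), 0.29)]
boat [(array([360., 247.]), 0.81), (array([392., 204.]), 0.66), (array([277., 206.]), 0.32)]
dropper [(array([341., 142.]), 0.47)]
beaker [(array([176., 224.]), 0.86), (array([348., 143.]), 0.24)]
brush [(array([299., 279.]), 0.56)]
petri [(array([176., 226.]), 0.67)]
-45 [285 201] [177, 177, 175, 174, 184, 245, 254, 255, 255, 251, 195, 170, 169, 166, 166] [141, 143, 141, 141, 93, 4, 0, 1, 1, 0, 63, 138, 140, 141, 143]
0 [285 152] [176, 177, 181, 230, 246, 247, 247, 247, 247, 247, 247, 240, 193, 174, 172] [142, 141, 142, 134, 116, 112, 112, 114, 113, 112, 112, 131, 143, 144, 142]
20 [285 129] [175, 176, 188, 236, 246, 247, 247, 247, 247, 247, 247, 242, 199, 177, 177] [141, 139, 142, 132, 115, 112, 113, 114, 114, 113, 114, 129, 142, 141, 141]
60 [285  80] [161, 157, 152, 163, 219, 253, 255, 255, 255, 251, 206, 186, 187, 184, 178] [143, 141, 141, 133, 29, 1, 1, 1, 1, 1, 64, 140, 140, 140, 142]
100 [285  26] [165, 163, 165, 167, 224, 253, 254, 255, 254, 249, 193, 165, 165, 166, 165] [80, 81, 80, 67, 2, 1, 1, 2, 1, 1, 26, 79, 82, 80, 80]
```

```bash
python3 - <<'E'
from w import *
I=optics.get_image('scene'); d=cv2.absdiff(I,cv2.imread('pics/scene0.png')).max(2)
print('mouth diff',d[140:200,330:365].mean(),(d[140:200,330:365]>50).sum(), get_obs()['t'])
print(close_job())
E
```

```text
mouth diff 2.6861904761904762 0 38.7
the job is handed in; nothing more can be done
None
```

The job is handed in at about 39 s. The boat was placed in the trough, pushed into the tunnel and held against the thermocouple at about 8–9 N. The pusher lies back in its rest, where the scene picture matches the start. I inferred that the boat stayed in place and the flap shut only from the trough area looking as it did at the start.

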